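# Set the tin rack's sliding leg to its pointer and squeeze the cam lever shut

## Robot

A 6-joint arm with a two-finger parallel gripper is mounted at the origin on a cart in front of the work surface, level with it; the furniture and walls round the work are solid. World frame = base frame: x ahead of the robot, y to its left, z up, the work surface at z = 0. Lengths are in m, angles in rad, forces in N, time in s.
With the tool pointing down it reaches from about 0.35 to 0.775 m from the base axis. Payload 5.5 kg.
Tool frame: the origin (TCP) lies midway between the tips of the shut fingers; the grasp point (between the pads) lies 19 mm behind it (env.tcp_to_grasp is the distance from the TCP to the grasp point, in m); z points along the fingers, y is the direction in which the jaws open and shut (so a half turn about z gives the same grasp; the last joint's range is limited). The gripper opens to 85 mm and grips with 20 to 120 N. Pads are 22 mm wide; open, the fingers measure 114 mm over their backs; the gripper's body (76 mm by 85 mm) begins 54 mm behind the grasp point. The pads swing forward as they close: fully open they stand 13 mm farther back than shut.
Start: joints at [-1.481, 0.313, 0.046, 1.304, 0, 1.431], TCP at [0.131, -0.56, 0.231] pointing down, gripper open.
Joint ranges: [-2.76, 2.76], [-0.86, 1.69], [-1.03, 1.26], [-2.2, 2.34], [-1.47, 1.5], [-3.14, 3.14]. Speed limits (rad/s): [2.57, 2.57, 3.14, 3.14, 3.14, 3.14].

## Interface

Orientations are given as a unit quaternion [w, x, y, z].
In Python, from workcell import get_state, viewer, hand_in, finder, env gives the robot as it stands.
- The arm moves only by the tool arm_command, never from a script. Its argument "motion" is a list of rows, each an object of numbers: "x", "y", "z": the shift along the tool's x, y, z in mm; "rx", "ry", "rz": the turn, a rotation vector about the tool's x, y, z in degrees; "hand": the closure, from -1 (fully open) to 1 (shut). A call has 1 to 10 rows; each row is the pose to reach, as a shift and turn from the pose commanded when the call began, along the tool's axes at that moment; what a row does not reach only later rows make up. A row lasts 1/8 s, in which the tool goes at most 62.5 mm and 10.7 degrees, less where a joint would pass 70% of its speed; a pose out of reach is approached as far as the arm can. A call with a gripper value outside its range is refused whole. The fingers move at their own pace and stop on an object; "force" is the grip in N (left out, the last holds). Time passes only in rows, so rows that repeat a pose let the fingers close. It gives the time, the measured TCP pose, the force and the opening at its end, in the units of the state.
- get_state(): the state, without advancing time (a new reading comes with each control period).
- viewer.read_camera(name): name is "side" or "top" or "wrist"; returns a dict with "image" (480x640x3 uint8, red, green, blue), "z_map" (480x640 float32, m along the optical axis (not along the pixel's ray), 0 where there is no reading), "intrinsics" (3x3 intrinsics, pixels), "k1" (the pictures are not rectified: a ray, as slopes to the right and down, at radius r is drawn at 1 + k1 r^2 times it, then the intrinsics apply), "rvec" (rotation vector, rad) and "tvec" (3), from world to camera coordinates, as OpenCV has them. Camera axes: x right, y down, z forward; pixel columns grow to the right and rows downward; lengths in m; the calibration is good to about 2 mm. A picture is of the moment at which its call begins.
- hand_in(): hands the job in, once; it reports no verdict.
Trained networks look in a picture, given as the dict that the camera call returned (one of the last four; its "shot" number tells which), for a name from the list of things; names that differ only in an ending like _2 or _b are one class to them, and where a whole thing is asked for, a point or a joint stands for the part that bears it (a point fixed in the world has none). Each returns a list of dicts, best first, with "score" (0 to 1); they miss things now and then, are a little off and sometimes report something else, mostly with a low value. They report only what shows in the picture. A call takes as long as a camera call. They do not tell look-alikes from the thing itself.
- finder.find_in(picture, query): "at" ([column, row] in pixels, amid what is visible of it).
- finder.masks_of(picture, query): "region" (480x640 bool, what is visible of it) and "at" ([column, row] in pixels, amid what is visible of it).
The state is a dict: "clock": time; "joint_pos": joint angles; "qvel": joint speeds; "tau": joint torques, N m; "tcp_pos": TCP position; "orientation": TCP orientation; "wrist_force": force on the tool from outside, world axes, zero at the start; "ft_torque": the same for the moment, N m; "finger_gap": finger opening in m.
Only numpy, scipy, OpenCV 4.12 (cv2) and the standard library are available. Lean on these libraries where they do the work, as an engineer would, in place of code of your own. Each camera call takes 0.05 s, during which the arm holds its last target.

## Task

The fish tin lies loose in the small tin rack: push it flush against the rack's fixed end plate so that no gap is left. Then slide the sprung leg with its end stop inward until the stop's inner face is level with the pointer on the rack's front edge, pause there with the cam lever still open, and squeeze the lever shut against the grip bar without letting the leg leave the pointer. Finish while still pinching lever and bar, the leg held at the pointer; leave the pointer and the other things as they are.

Things in the scene. Friction and masses are not known exactly. Their poses are not given: they have to be found in the camera images.
- rack: Low tin rack fixed to the worktop: a pale wooden bed 100 wide (x) x 260 long (y) x 10 thick, no side walls; origin at the underside, the bed reaching from y = -135 to +125. Its y axis runs along the bed from the sliding end stop towards the fixed end plate, x across it away from the robot, z up. The robot-side long edge (x = -50) carries scale ticks (decoration) and the pointer
- fixed_face (a point): Centre of the foot of the fixed steel end plate's inner face, at bed-top height, rack y = +110; axes as the rack's. Plate 92 wide, 30 high above the bed. The tin touches it when its centre is 50 mm from this face
- fish_tin: Loose oblong tin 63 x 105 x 26 high with a blue-green lid, lying on the bed about along it between the two plates, about 0.15 kg; origin at the centre of its underside, its own y along its length. Its body, where fingers and plates touch, is 60 wide x 100 long; it can be taken across its 60 mm width
- stop_face (a point): Centre of the foot of the sliding stop's inner face (towards the tin), at bed-top height; axes as the rack's. The stop is a steel plate 92 wide (x), 14 thick, reaching from this face to y = -14, its top 39 above the bed, on a flat steel leg 20 wide whose top is 3 above the bed and which runs out to y = -135. Push the plate on its back face, from outside, to move it inward
- leg (a joint): Slide of the leg with stop, grip bar and lever along the rack's +y (m): 0 = fully out (where it starts; stop face 168 mm from the fixed face), grows inward, limit 0.085. A spring pushes it back out with 2 N at 0 and 4 N at the limit: it runs back when let go. The closed lever does not lock it against the spring; it has to be held
- pointer (a joint): Stiff slide of the pointer (m): 0 = 106 mm from the fixed face, growing towards the sliding stop; set somewhere between 0 and 0.025
- pointer_tip (a point): The length pointer: a small steel tab 18 long with a narrow 4 mm fin, sticking out 20 mm from the front edge of the bed, its top at about bed height; this point is on the fin's middle, axes as the rack's. Stop at the pointer means: stop face and this point have the same y in the rack's frame
- grip_mid (a point): Middle of the fixed grip bar standing behind the stop plate on its robot side: 11 thick (x), 40 tall (3 to 43 above the bed), running 42 mm outward (-y) from the plate's back face; this point is 18 mm behind the back face, 28 above the bed, and lies at x = -8.5 from the stop face's centre. The bar moves with the leg
- lever_tip (a point): End of the cam lever, a grey paddle 9 thick, 50 long, 9 to 43 above the bed, beside the grip bar on the far side; this point is 26 above the bed, 48 mm from the pivot, which is upright inside the plate at x = +8, y = -7 from the stop face's centre. Open, the paddle splays away from the bar (tip about 29 mm in x from the stop's centre line); shut, it runs parallel to the bar with its middle at x = +8, bar and lever together 26.5 mm thick
- lever (a joint): Hinge of the cam lever (rad): 0 = open, 0.45 = fully shut against the grip bar; starts within 0 to 0.08, stiff enough to stay where it is left (about 3 N at mid paddle moves it)
- espresso_cup: bystander: white espresso cup, 62 x 88 x 50, origin at its foot
- tomato_tin: bystander: round tin, 57 across, 72 high, origin at its foot
- salt_shaker: bystander: salt shaker, 44 across, 90 high, origin at its foot
Not all that is in view belongs to the job. What is shaped like the fish_tin but purple is not meant.

How it is judged:
By the outcome, as a careful person would: the job done as asked, in the order asked, and still so for the second after the job is handed in, while the arm keeps its last pose, push and grip.
It also fails if it takes over 40 s, if anything falls off the work surface, if the arm or the gripper's body presses on something with over 40 N, if the wrist force passes 120 N, or if a joint passes its speed limit or range.

## Working session

There is one attempt and no reset: what is moved stays moved. The work goes in short steps, Python scripts to look and compute and a tool call to move; the robot and the scene stay as the last step left them, time stands still between calls to the robot, and variables do not carry over. Pictures are saved under pics/ and viewed, and the job is handed in when it is done.

Besides the shell and the picture viewer there is one more tool, called after "Emit:" in YAML: its name, and indented under it one key for each argument. arm_command: Moves the arm, as the interface text tells. Its arguments: {"type":"object","properties":{"motion":{"type":"array","items":{"type":"object","properties":{"x":{"type":"number"},"y":{"type":"number"},"z":{"type":"number"},"rx":{"type":"number"},"ry":{"type":"number"},"rz":{"type":"number"},"hand":{"type":"number"}}}},"force":{"type":"number"}},"required":["motion"]}

```bash
ls; mkdir -p pics; cat > h.py <<'E'
import numpy as np, cv2
from workcell import get_state, viewer, hand_in, finder, env
def cam(n):
    return viewer.read_camera(n)
def save(p,f,crop=None,s=1):
    im=p["image"][:,:,::-1]
    if crop: im=im[crop[1]:crop[3],crop[0]:crop[2]]
    im=cv2.resize(im,None,fx=s,fy=s,interpolation=cv2.INTER_CUBIC)
    cv2.imwrite("pics/"+f,im)
def RT(p):
    return cv2.Rodrigues(np.array(p["rvec"],float))[0],np.array(p["tvec"],float).ravel()
def ray(p,uv):
    K=np.array(p["intrinsics"]);k=p["k1"]
    d=np.array([k,0,0,0],float)
    n=cv2.undistortPoints(np.array(uv,float).reshape(-1,1,2),K,d).reshape(-1,2)
    return n
def atz(p,uv,z):
    "intersect with plane world z"
    R,t=RT(p);n=ray(p,uv);n=np.c_[n,np.ones(len(n))]
    D=n@R; C=-R.T@t
    s=(z-C[2])/D[:,2]
    return C+D*s[:,None]
def depthpt(p,uv):
    R,t=RT(p);n=ray(p,uv);uv=np.array(uv,int).reshape(-1,2)
    z=p["z_map"][uv[:,1],uv[:,0]]
    X=np.c_[n,np.ones(len(n))]*z[:,None]
    return (X-t)@R
def cloud(p):
    vv,uu=np.mgrid[0:480,0:640]
    uv=np.c_[uu.ravel(),vv.ravel()]
    return depthpt(p,uv).reshape(480,640,3)
def proj(p,X):
    return cv2.projectPoints(np.array(X,float).reshape(-1,1,3),np.array(p["rvec"],float),np.array(p["tvec"],float),np.array(p["intrinsics"]),np.array([p["k1"],0,0,0],float))[0].reshape(-1,2)
E
python3 - <<'E'
from h import *
s=get_state();print({k:np.round(v,3) for k,v in s.items()})
for n in["top","side","wrist"]:
    p=cam(n);save(p,n+"0.png");R,t=RT(p);print(n,p["intrinsics"][0],p["k1"],-R.T@t)
E
```

```text
pics
{'clock': np.float64(0.0), 'joint_pos': array([-1.481,  0.314,  0.045,  1.304,  0.   ,  1.431]), 'qvel': array([ 0.   ,  0.   , -0.001,  0.   , -0.001, -0.   ]), 'tau': array([ 1.0000e-03, -4.8063e+01,  2.9854e+01,  1.9000e-02, -0.0000e+00,
        0.0000e+00]), 'tcp_pos': array([ 0.131, -0.559,  0.23 ]), 'orientation': array([-0.001,  0.993,  0.115,  0.   ]), 'wrist_force': array([0.058, 0.73 , 0.163]), 'ft_torque': array([ 0.019, -0.048,  0.011]), 'finger_gap': np.float64(0.086)}
top [544.11475943   0.         319.82991949] -0.13953568847901346 [0.1010404 0.0826065 1.6356239]
side [622.32516624   0.         322.18811407] 0.0113903740427551 [ 0.05334113 -1.23039661  1.2955509 ]
wrist [332.36598888   0.         318.26561203] -0.01574379170158426 [ 0.20094886 -0.54252882  0.3734145 ]
```

View pics/top0.png

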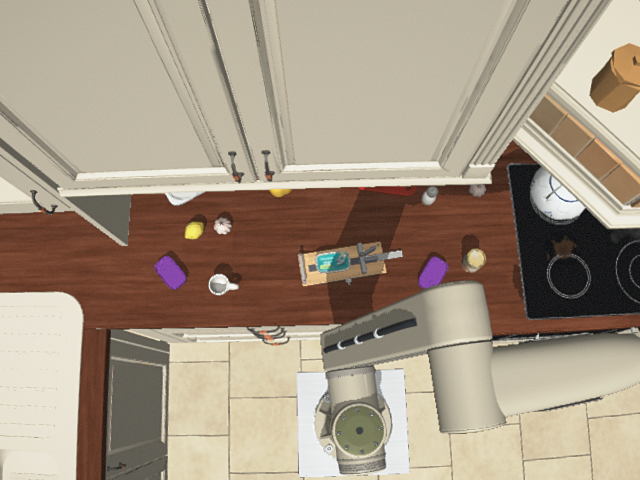

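View pics/side0.png

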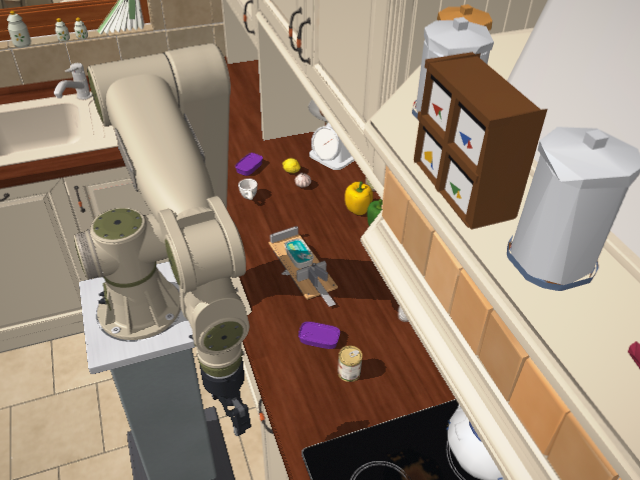

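View pics/wrist0.png

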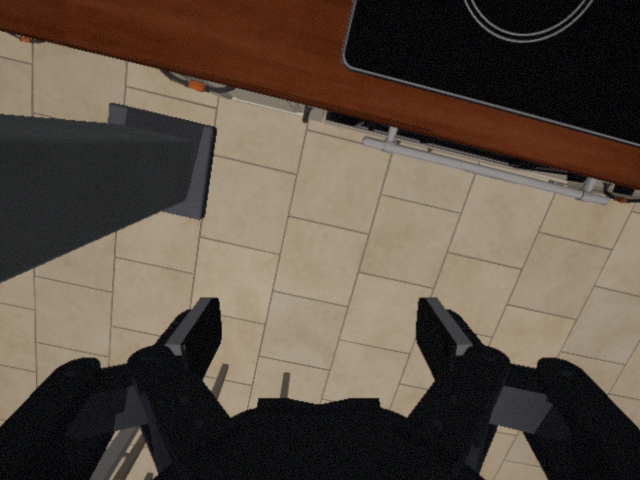

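The top view shows the rack at about (345,263), with its fixed plate on the left at (303,267), the lever end on the right at (385,255) and the fish tin at (332,262). The tomato tin is at (474,260) and the purple decoy at (432,271).

```bash
python3 - <<'E'
from h import *
p=cam("top");save(p,"top1.png",(280,225,420,305),5)
C=cloud(p)
for uv in [(303,267),(332,262),(345,272),(348,281),(363,258),(400,253),(432,271),(474,260),(220,284),(428,196),(425,180),(300,180)]:
    print(uv,np.round(C[uv[1],uv[0]],3))
s=cam("side");save(s,"side1.png",(250,215,350,315),6)
for q in["rack","fish_tin","stop_face","pointer_tip","grip_mid","lever_tip","fixed_face"]:
    for nm,pp in(("top",p),("side",s)):
        for r in finder.find_in(pp,q)[:2]: print(nm,q,np.round(r["at"],1),round(r["score"],2))
E
```

```text
(303, 267) [0.458 0.131 0.038]
(332, 262) [0.472 0.043 0.033]
(345, 272) [0.445 0.004 0.01 ]
(348, 281) [ 0.418 -0.005  0.003]
(363, 258) [ 0.479 -0.051  0.045]
(400, 253) [ 0.499 -0.168  0.012]
(432, 271) [ 0.436 -0.26   0.027]
(474, 260) [ 0.455 -0.379  0.073]
(220, 284) [0.418 0.385 0.013]
(428, 196) [ 0.666 -0.261  0.059]
(425, 180) [ 0.551 -0.164  0.487]
(300, 180) [0.551 0.119 0.508]
top rack [350.7 265.1] 0.85
top rack [218.5 285.2] 0.5
side rack [302.9 273.4] 0.81
top fish_tin [170.1 273.4] 0.94
top fish_tin [332.4 264.4] 0.91
side fish_tin [250.4 163.2] 0.94
side fish_tin [318.1 332.9] 0.73
top stop_face [369.1 255.4] 0.74
top stop_face [331.4 263.8] 0.66
side stop_face [306.7 273.7] 0.72
side stop_face [315.3 270.9] 0.64
top grip_mid [365.5 255.5] 0.72
side grip_mid [315.3 274.5] 0.91
side lever_tip [322.3 271.3] 0.72
side lever_tip [298.8 255.1] 0.67
top fixed_face [349.8 259.9] 0.9
side fixed_face [303.7 274.7] 0.88
side fixed_face [321.7 273.9] 0.67
```

View pics/top1.png

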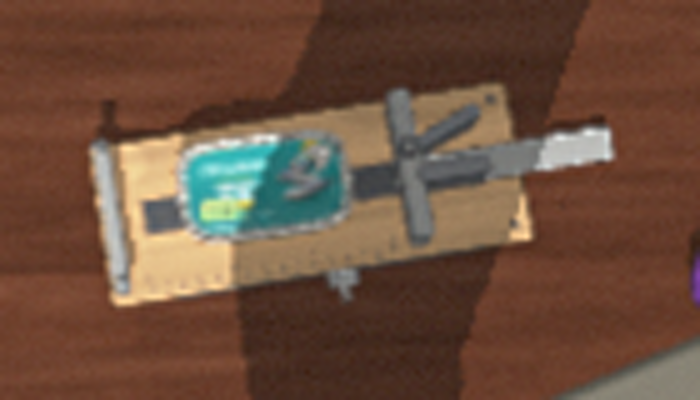

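View pics/side1.png

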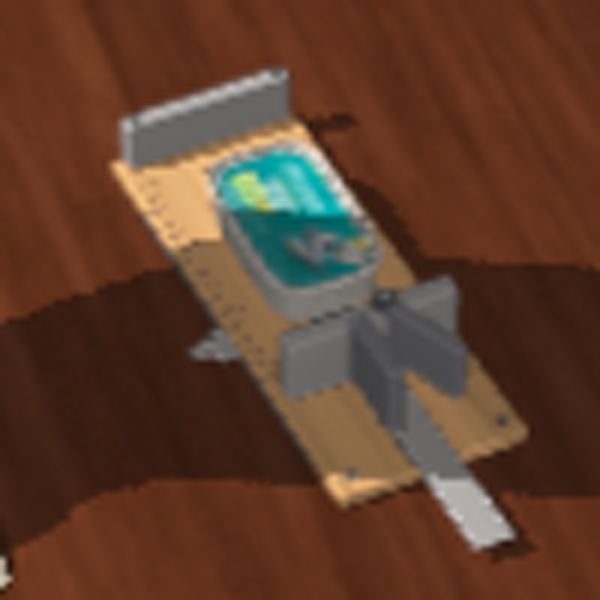

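The zoomed top view shows the tin between the plates with a gap on both sides, the pointer at crop (345,280) on the front edge, and the lever splayed open. Next I fit the rack roughly and plan a view pose.

```bash
cat >> h.py <<'E'
from scipy.spatial.transform import Rotation as Rn
def toolR(yaw): # x axis yaw in world, z down
    c,s=np.cos(yaw),np.sin(yaw)
    return np.array([[c,s,0],[s,-c,0],[0,0,-1.]])
def rel(pos,yaw,s=None):
    s=s or get_state()
    R0=Rn.from_quat(np.roll(s["orientation"],-1)).as_matrix()
    d=R0.T@(np.array(pos)-s["tcp_pos"])*1000
    rv=np.degrees(Rn.from_matrix(R0.T@toolR(yaw)).as_rotvec())
    print("shift",np.round(d,1),"rot",np.round(rv,2)); return d,rv
E
python3 - <<'E'
from h import *
p=cam("top")
px=np.array([(112,305),(533,238),(500,85)])/5+[280,225]
W=atz(p,px,0.01);print(np.round(W,4))
e=W[0]-W[1];print(np.degrees(np.arctan2(-e[0],e[1])),np.linalg.norm(e),np.linalg.norm(W[2]-W[1]))
th=np.arctan2(-e[0],e[1])
yax=np.array([-np.sin(th),np.cos(th),0]);xax=np.array([np.cos(th),np.sin(th),0])
O=W[:2].mean(0)+xax*.05+yax*.005;print("O",O)
# camera over rack centre
c=O-yax*.01; c[2]=0.22
rel(c-yax*0.072,th+np.pi/2)
E
```

```text
[[ 0.4053  0.1345  0.01  ]
 [ 0.4389 -0.1233  0.01  ]
 [ 0.5362 -0.1087  0.01  ]]
7.419372791841702 0.2599936580197941 0.09840929287192741
O [0.4710365  0.01697669 0.01      ]
shift [ 454.3 -402.7   11.3] rot [ 0.000e+00  1.000e-02 -8.425e+01]
```

Emit:
arm_command:
  motion:
    - {"x": 45, "y": -40, "z": 0, "rz": -8}
    - {"x": 90, "y": -80, "z": 0, "rz": -17}
    - {"x": 136, "y": -120, "z": 0, "rz": -25}
    - {"x": 182, "y": -161, "z": 0, "rz": -34}
    - {"x": 227, "y": -201, "z": 0, "rz": -42}
    - {"x": 273, "y": -242, "z": 0, "rz": -51}
    - {"x": 318, "y": -282, "z": 5, "rz": -59}
    - {"x": 363, "y": -322, "z": 8, "rz": -67}
    - {"x": 409, "y": -363, "z": 11, "rz": -76}
    - {"x": 454, "y": -403, "z": 11, "rz": -84.25}

```text
invalid input at $.motion[0]: expected keys x, y, z, rx, ry, rz, hand
```

```bash
python3 - <<'E'
from h import *
s=get_state();print({k:np.round(v,3) for k,v in s.items()})
p=cam("wrist");save(p,"w1.png")
s=cam("wrist");R,t=RT(s);print(-R.T@t)
for q in["rack","fish_tin","stop_face","pointer_tip","grip_mid","lever_tip","fixed_face"]:
        for r in finder.find_in(s,q)[:2]: print(q,np.round(r["at"],1),round(r["score"],2))
E
```

```text
{'clock': np.float64(1.0), 'joint_pos': array([-1.481,  0.313,  0.046,  1.304, -0.   ,  1.431]), 'qvel': array([0.001, 0.002, 0.   , 0.002, 0.002, 0.001]), 'tau': array([ -0.   , -48.047,  29.882,   0.   ,  -0.   ,  -0.   ]), 'tcp_pos': array([ 0.131, -0.56 ,  0.231]), 'orientation': array([ 0.   ,  0.993,  0.115, -0.   ]), 'wrist_force': array([ 0.402, -0.814, -0.235]), 'ft_torque': array([-0.011, -0.022,  0.028]), 'finger_gap': np.float64(0.085)}
[ 0.20097147 -0.54277832  0.37423368]
```

View pics/w1.png

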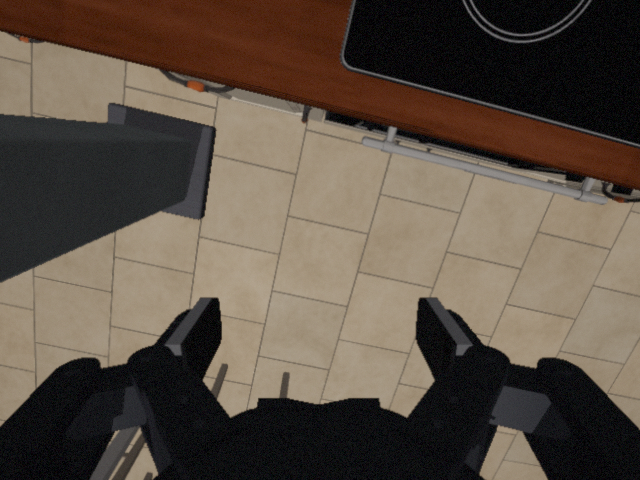

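The call was refused because every key is required, and the view hasn't changed. I'll resend it with all keys.

Emit:
arm_command:
  motion:
    - {"x": 45, "y": -40, "z": 0, "rx": 0, "ry": 0, "rz": -8, "hand": -1}
    - {"x": 90, "y": -80, "z": 0, "rx": 0, "ry": 0, "rz": -17, "hand": -1}
    - {"x": 136, "y": -120, "z": 0, "rx": 0, "ry": 0, "rz": -25, "hand": -1}
    - {"x": 182, "y": -161, "z": 0, "rx": 0, "ry": 0, "rz": -34, "hand": -1}
    - {"x": 227, "y": -201, "z": 0, "rx": 0, "ry": 0, "rz": -42, "hand": -1}
    - {"x": 273, "y": -242, "z": 0, "rx": 0, "ry": 0, "rz": -51, "hand": -1}
    - {"x": 318, "y": -282, "z": 5, "rx": 0, "ry": 0, "rz": -59, "hand": -1}
    - {"x": 363, "y": -322, "z": 8, "rx": 0, "ry": 0, "rz": -67, "hand": -1}
    - {"x": 409, "y": -363, "z": 11, "rx": 0, "ry": 0, "rz": -76, "hand": -1}
    - {"x": 454, "y": -403, "z": 11, "rx": 0, "ry": 0, "rz": -84.2, "hand": -1}

```text
clock: 2.7
tcp_pos: [0.4822, -0.0623, 0.2204]
orientation: [0.0, 0.658, 0.753, 0.0]
wrist_force: [0.2, -1.1, -0.7]
finger_gap: 0.0854
```

```bash
python3 - <<'E'
from h import *
s=get_state();print({k:np.round(v,3) for k,v in s.items()})
p=cam("wrist");save(p,"w2.png")
R,t=RT(p);print(-R.T@t)
for q in["rack","fish_tin","stop_face","pointer_tip","grip_mid","lever_tip","fixed_face"]:
        for r in finder.find_in(p,q)[:2]: print(q,np.round(r["at"],1),round(r["score"],2))
np.save("w2.npy",p,allow_pickle=True)
E
```

```text
{'clock': np.float64(2.7), 'joint_pos': array([-0.294,  0.145, -0.198,  1.227, -0.   ,  1.144]), 'qvel': array([ 0.992,  0.392,  0.46 ,  0.055, -0.003, -0.142]), 'tau': array([ -3.224, -41.121,  26.901,   0.472,   0.149,   0.148]), 'tcp_pos': array([ 0.482, -0.062,  0.22 ]), 'orientation': array([0.   , 0.658, 0.753, 0.   ]), 'wrist_force': array([ 0.196, -1.14 , -0.699]), 'ft_torque': array([-0.044, -0.073,  0.002]), 'finger_gap': np.float64(0.085)}
[0.47132128 0.01066566 0.36323154]
rack [315.1 164.8] 0.81
fish_tin [323.1 102.6] 0.74
fish_tin [249.8 364.6] 0.63
stop_face [320.5 219.4] 0.93
pointer_tip [264.5 151.3] 0.53
pointer_tip [336.1 223.1] 0.46
grip_mid [319.9 221.6] 0.92
lever_tip [335.1 220.9] 0.67
fixed_face [314.1 164.3] 0.71
fixed_face [320.  221.8] 0.37
```

View pics/w2.png

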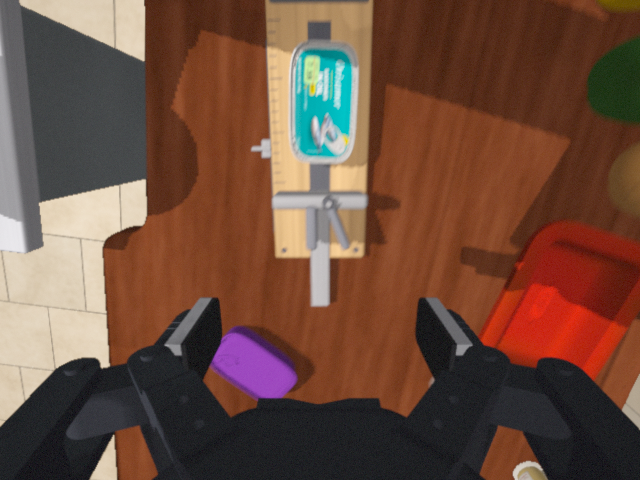

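The wrist view shows the tin at (325,103), the pointer at (262,150), the stop plate at (320,202), and bar and lever at (315,225)/(338,228). The fixed plate is cut off at the top edge and the arm was still moving, so I shift forward along tool x and let it settle.

Emit:
arm_command:
  motion:
    - {"x": 35, "y": 0, "z": 0, "rx": 0, "ry": 0, "rz": 0, "hand": -1}
    - {"x": 70, "y": 0, "z": 0, "rx": 0, "ry": 0, "rz": 0, "hand": -1}
    - {"x": 70, "y": 0, "z": 0, "rx": 0, "ry": 0, "rz": 0, "hand": -1}
    - {"x": 70, "y": 0, "z": 0, "rx": 0, "ry": 0, "rz": 0, "hand": -1}

```text
clock: 3.6
tcp_pos: [0.4723, 0.0042, 0.2205]
orientation: [0.0, 0.661, 0.751, -0.0]
wrist_force: [-0.1, 0.5, 0.4]
finger_gap: 0.0852
```

```bash
python3 - <<'E'
from h import *
s=get_state();print(np.abs(s["qvel"]).max(),s["joint_pos"],s["tcp_pos"])
p=cam("wrist");save(p,"w3.png")
R,t=RT(p);print(-R.T@t,np.round(R,3))
for q in["rack","fish_tin","stop_face","pointer_tip","grip_mid","lever_tip","fixed_face"]:
        for r in finder.find_in(p,q)[:2]: print(q,np.round(r["at"],1),round(r["score"],2))
np.save("w3.npy",p,allow_pickle=True)
save(p,"w3z.png",(230,60,410,400),1.75)
E
```

```text
0.009465871245022373 [-1.61053724e-01  1.18295073e-01 -2.28524211e-01  1.22332336e+00
 -5.05023199e-04  1.28276615e+00] [0.47227804 0.0041686  0.22047358]
[0.46191398 0.07713985 0.36333501] [[ 0.992  0.126  0.001]
 [ 0.121 -0.95   0.287]
 [ 0.037 -0.284 -0.958]]
rack [315.3 232.3] 0.67
fish_tin [241.4 393.3] 0.81
fish_tin [322.9 176.5] 0.62
stop_face [322.1 273.4] 0.6
pointer_tip [268.1 215.7] 0.61
grip_mid [321.7 274.6] 0.61
lever_tip [337.4 285.2] 0.8
fixed_face [317.8 231.7] 0.71
```

View pics/w3.png

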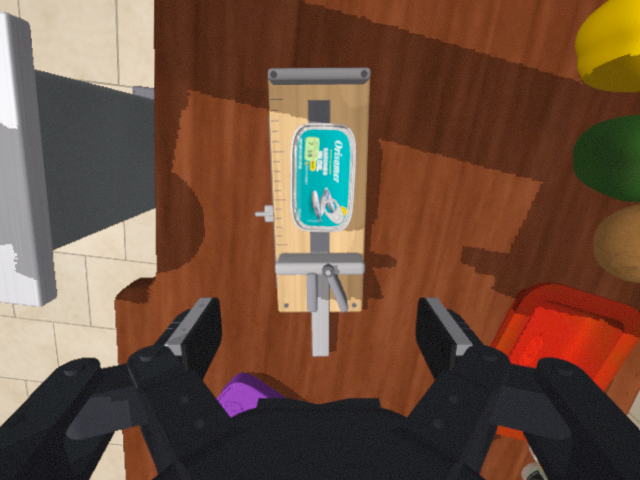

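The picture now shows the fixed plate at (320,75), tin (323,177), pointer (264,213), stop plate (320,264), and lever with bar at (322,290). Next I make an ortho map in a rack-aligned frame using depth.

```bash
cat >> h.py <<'E'
def ortho(p,O,th,z,xr=(-90,90),yr=(-170,140),s=2.5):
    "image: columns = rack y (mm), rows = rack x, at plane z"
    ys=np.arange(yr[0],yr[1],1/s);xs=np.arange(xr[0],xr[1],1/s)
    X,Y=np.meshgrid(xs,ys,indexing="ij")
    c,n=np.cos(th),np.sin(th)
    W=np.stack([O[0]+(X*c-Y*n)/1000,O[1]+(X*n+Y*c)/1000,np.full_like(X,z)],-1)
    uv=proj(p,W.reshape(-1,3)).reshape(X.shape+(2,)).astype(np.float32)
    return cv2.remap(p["image"],uv[...,0],uv[...,1],cv2.INTER_CUBIC)
def torack(W,O,th):
    d=(np.asarray(W)[...,:2]-np.array(O)[:2])*1000
    c,n=np.cos(th),np.sin(th)
    return np.stack([d[...,0]*c+d[...,1]*n,-d[...,0]*n+d[...,1]*c],-1)
E
python3 - <<'E'
from h import *
p=np.load("w3.npy",allow_pickle=True).item()
C=cloud(p)
O=np.array([0.471,0.017]);th=np.radians(7.42)
r=torack(C,O,th);z=C[...,2]*1000
hsv=cv2.cvtColor(p["image"],cv2.COLOR_RGB2HSV)
near=(abs(r[...,0])<70)&(r[...,1]>-160)&(r[...,1]<150)
print(np.histogram(z[near],bins=np.arange(-6,60,2)))
bed=near&(z>6)&(z<15)
b=r[bed];print(b.min(0),b.max(0),np.percentile(b,[1,99],axis=0))
rect=cv2.minAreaRect(b[(b[:,1]>-125)].astype(np.float32));print(rect)
for nm,m in(("stop",near&(z>45)&(z<53)),("fix",near&(z>36)&(z<44)&(r[...,1]>90)),("tin",near&(z>31)&(z<40)&(r[...,1]<90)&(r[...,1]>-45)),("ptr",(z>6)&(z<14)&(r[...,0]<-54)&(r[...,0]>-80)&(abs(r[...,1])<60))):
    q=r[m];print(nm,len(q),np.round(q.mean(0),1),np.round(np.percentile(q,[2,98],axis=0),1),np.median(z[m]),cv2.minAreaRect(q.astype(np.float32)))
o=ortho(p,O,th,0.010)
for k in range(-150,140,50): cv2.line(o,(int((k+170)*2.5),0),(int((k+170)*2.5),8),(255,255,255),1)
cv2.imwrite("pics/o3.png",o[:,:,::-1])
E
```

```text
(array([   0,   28, 4784, 7649,  152,   33,  304, 4445, 6831,  774,  235,
         56,   90,   76,   82,  105,   81,   98,  654, 4663, 1282,  335,
        658,  630,   80,  105,  227,  692,  226,  528,  122,   30]), array([-6, -4, -2,  0,  2,  4,  6,  8, 10, 12, 14, 16, 18, 20, 22, 24, 26,
       28, 30, 32, 34, 36, 38, 40, 42, 44, 46, 48, 50, 52, 54, 56, 58]))
[ -69.82831744 -159.80018543] [ 50.63023145 119.7006964 ] [[ -53.53242351 -150.07169023]
 [  49.14082514  113.80540658]]
((-9.8043212890625, -2.65753173828125), (120.10404205322266, 244.92759704589844), 0.15143196284770966)
stop 1506 [  1. -70.] [[ -42.3 -105.3]
 [  42.6  -56.2]] 49.2513098916385 ((-0.2832832336425781, -82.3932876586914), (53.92877960205078, 90.92162322998047), 89.66943359375)
fix 1283 [ -1.2 118.6] [[-43.9 114. ]
 [ 43.1 123.5]] 39.867704428384265 ((-0.6175460815429688, 118.69224548339844), (10.21079158782959, 91.95639038085938), 89.81568908691406)
tin 6430 [ 3.1 27. ] [[-26.5 -23.7]
 [ 32.7  74. ]] 33.1822364593522 ((3.2764720916748047, 24.862014770507812), (103.9595718383789, 62.27912139892578), 88.54125213623047)
ptr 119 [-59.1 -13.5] [[-68.8 -21.5]
 [-54.2  -5. ]] 8.969716982636728 ((-61.99492263793945, -13.405390739440918), (15.65984058380127, 16.913909912109375), 1.2883141040802002)
```

View pics/o3.png

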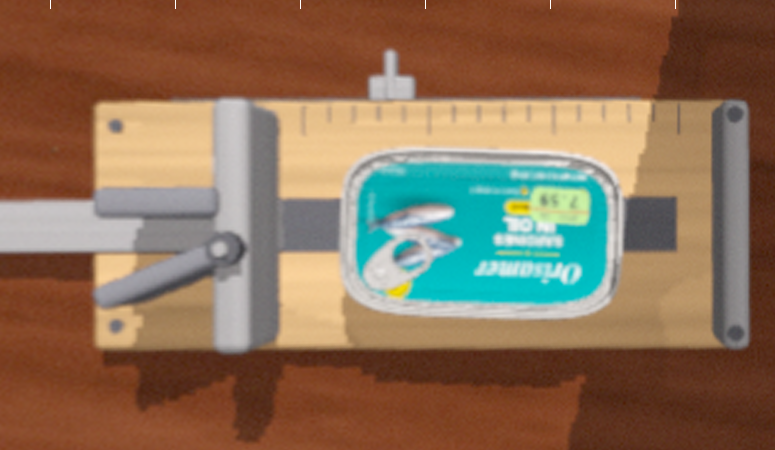

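The ortho view gives the layout in rack coordinates, but the plate spacing comes out at 173 mm where the text says 168. I check this with depth profiles and the other view.

```bash
python3 - <<'E'
from h import *
O=np.array([0.471,0.017]);th=np.radians(7.42)
for f in["w3.npy","w2.npy"]:
    p=np.load(f,allow_pickle=True).item()
    C=cloud(p);r=torack(C,O,th);z=C[...,2]*1000
    ok=p["z_map"]>0
    for xlo,xhi in((-42,-25),(38,43)):
        m=ok&(r[...,0]>xlo)&(r[...,0]<xhi)&(r[...,1]>-150)&(r[...,1]<150)
        y=r[...,1][m];zz=z[m]
        print(f,xlo)
        for a in np.arange(-140,-46,4).tolist()+list(range(90,136,3)):
            k=(y>=a)&(y<a+3)
            if k.sum(): print(int(a),np.round(np.percentile(zz[k],[10,50,90]),1),k.sum(),end=" | ")
        print()
        for lo,hi in((15,44),(20,36)):
            k=(zz>lo)&(zz<hi)&(y>-70)&(y<-45); print("stopface y",np.round(np.percentile(y[k],[10,50,90]),1) if k.any() else None,end=" ")
            k=(zz>lo)&(zz<hi-4)&(y>95); print("fixed y",np.round(np.percentile(y[k],[10,50,90]),1) if k.any() else None)
E
```

```text
w3.npy -42
-140 [-0.5  0.1  0.7] 23 | -132 [ 8.9  9.7 10.2] 30 | -128 [ 9.5 10.1 11.4] 33 | -124 [ 9.4 10.3 11.6] 37 | -120 [ 9.2 10.3 11.2] 35 | -116 [ 9.3 10.  10.8] 39 | -112 [ 9.1 10.2 11. ] 37 | -108 [ 8.8  9.8 10.7] 31 | -104 [ 8.7 10.  11.1] 33 | -100 [ 9.1  9.7 10.6] 32 | -96 [ 9.4  9.8 10.9] 34 | -92 [ 9.4 10.3 11. ] 40 | -88 [ 9.3 10.3 11.2] 37 | -72 [46.9 47.3 47.4] 3 | -68 [48.  48.8 49.4] 46 | -64 [48.2 49.2 49.8] 42 | -60 [10.  48.1 49.6] 70 | -56 [ 9.5 10.6 35.4] 68 | -52 [ 9.2 10.4 11.2] 36 | -48 [ 9.3 10.1 11. ] 35 | 90 [ 9.4 10.5 11.4] 69 | 93 [ 9.3 10.5 11.4] 51 | 96 [ 9.6 10.5 11.1] 51 | 99 [ 9.5 10.5 11.5] 53 | 102 [ 9.4 10.4 11.2] 62 | 105 [ 9.2 10.  11.1] 53 | 108 [ 9.3 10.3 11.2] 51 | 111 [ 9.9 11.5 33.3] 122 | 114 [20.6 39.1 41. ] 116 | 117 [39.5 40.8 41.6] 68 | 120 [39.1 39.9 41.2] 67 | 123 [37.4 38.4 39.1] 19 | 129 [-0.3 -0.   1.1] 12 | 132 [-0.7  0.3  1.3] 56 | 135 [-0.7  0.4  1.1] 55 | 
stopface y [-56.5 -56.2 -56. ] fixed y [113.8 114.6 122.7]
stopface y [-56.5 -56.2 -55.9] fixed y [113.7 114.  114.1]
w3.npy 38
-140 [-0.3  0.2  1. ] 9 | -132 [ 9.2  9.5 1
[... 2301 characters left out ...]
. ] 10 | -92 [ 10.3 250.  260.6] 73 | -88 [238.8 253.1 297.5] 206 | -84 [237.7 257.  300. ] 284 | -80 [239.5 259.9 299.8] 316 | -76 [241.9 261.7 299.6] 325 | -72 [240.8 261.3 298.9] 330 | -68 [261.3 285.  297.7] 440 | -64 [295.4 298.4 301. ] 171 | -60 [47.  48.1 49. ] 18 | -56 [10.1 22.2 41.4] 29 | -52 [ 9.4 10.3 11.1] 14 | -48 [ 9.5  9.8 10.4] 12 | 90 [ 9.6 10.  11. ] 19 | 93 [ 9.8 10.7 11.6] 18 | 96 [ 9.1 10.  11. ] 19 | 99 [ 9.4 10.1 10.9] 21 | 102 [ 9.4 10.  11. ] 23 | 105 [ 9.7 10.2 10.9] 18 | 108 [ 9.5 10.3 11.1] 19 | 111 [ 9.2 10.6 24.3] 24 | 114 [ 9.2 14.6 19.7] 28 | 
stopface y [-56.  -55.9 -55.8] fixed y [113.6 114.3 114.8]
stopface y [-56.  -55.9 -55.8] fixed y [113.4 113.7 114.2]
```

Depth puts the plate faces at y −56.1 and +114.1 (170.2 mm against the nominal 168), the bed at z 10, the stop top at 49 and the tin lid at 34–36, so it agrees within calibration. The tin centre is at about (3.2, 25) with 39 mm to go. The pointer is at y ≈ −14, which makes its joint about 0.022, inside its range. I grip the tin across its width.

```bash
cat >> h.py <<'E'
O=np.array([0.471,0.017]);TH=np.radians(7.3)
def tow(x,y,z):
    c,n=np.cos(TH),np.sin(TH)
    return np.array([O[0]+(x*c-y*n)/1000,O[1]+(x*n+y*c)/1000,z/1000])
E
python3 - <<'E'
from h import *
rel(tow(3.2,25,10),TH+np.pi/2)
rel(tow(3.2,25,100),TH+np.pi/2)
E
```

```text
shift [ 37.2   3.5 210.2] rot [-0.01  0.01  0.02]
shift [ 37.2   3.4 120.2] rot [-0.01  0.01  0.02]
```

Emit:
arm_command:
  motion:
    - {"x": 20, "y": 2, "z": 50, "rx": 0, "ry": 0, "rz": 0, "hand": -1}
    - {"x": 37, "y": 3.5, "z": 100, "rx": 0, "ry": 0, "rz": 0, "hand": -1}
    - {"x": 37, "y": 3.5, "z": 145, "rx": 0, "ry": 0, "rz": 0, "hand": -1}
    - {"x": 37, "y": 3.5, "z": 180, "rx": 0, "ry": 0, "rz": 0, "hand": -1}
    - {"x": 37, "y": 3.5, "z": 202, "rx": 0, "ry": 0, "rz": 0, "hand": -1}
    - {"x": 37, "y": 3.5, "z": 210, "rx": 0, "ry": 0, "rz": 0, "hand": -1}
    - {"x": 37, "y": 3.5, "z": 210, "rx": 0, "ry": 0, "rz": 0, "hand": -1}
  force: 20

```text
clock: 4.88
tcp_pos: [0.471, 0.0424, 0.0102]
orientation: [-0.0, 0.66, 0.751, -0.0]
wrist_force: [0.7, -0.2, -0.7]
finger_gap: 0.0855
```

```bash
python3 - <<'E'
from h import *
p=cam("wrist");save(p,"w4.png");s=get_state();print(s["tcp_pos"],s["wrist_force"],torack(s["tcp_pos"],O,TH))
E
```

```text
[0.47158349 0.04234542 0.01083969] [ 1.23058105 -0.21888746 -0.68889858] [ 3.79927001 25.06583483]
```

View pics/w4.png

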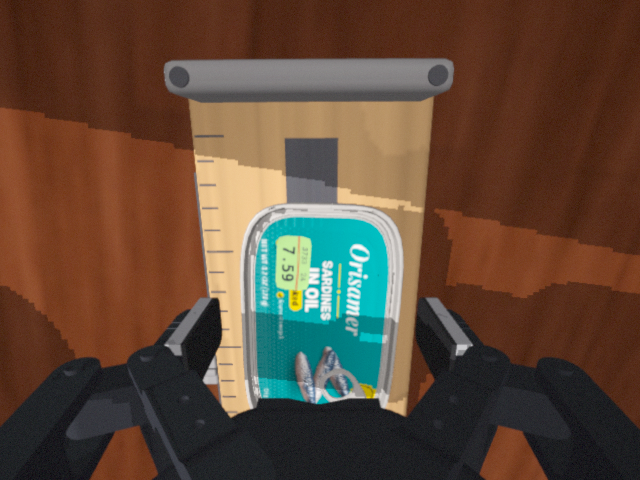

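The fingers at (190,350) and (450,350) straddle the tin evenly, and its far edge at row 205 faces the plate at row 95. Closing.

Emit:
arm_command:
  motion:
    - {"x": 0, "y": 0, "z": 0, "rx": 0, "ry": 0, "rz": 0, "hand": 1}
    - {"x": 0, "y": 0, "z": 0, "rx": 0, "ry": 0, "rz": 0, "hand": 1}
    - {"x": 0, "y": 0, "z": 0, "rx": 0, "ry": 0, "rz": 0, "hand": 1}
    - {"x": 0, "y": 0, "z": 0, "rx": 0, "ry": 0, "rz": 0, "hand": 1}
  force: 20

```text
clock: 5.42
tcp_pos: [0.4719, 0.0423, 0.0115]
orientation: [0.001, 0.66, 0.751, 0.001]
wrist_force: [-1.4, 0.7, 6.5]
finger_gap: 0.0597
```

Emit:
arm_command:
  motion:
    - {"x": 6, "y": 0, "z": -0.5, "rx": 0, "ry": 0, "rz": 0, "hand": 1}
    - {"x": 12, "y": 0, "z": -0.5, "rx": 0, "ry": 0, "rz": 0, "hand": 1}
    - {"x": 18, "y": 0, "z": -0.5, "rx": 0, "ry": 0, "rz": 0, "hand": 1}
    - {"x": 24, "y": 0, "z": -0.5, "rx": 0, "ry": 0, "rz": 0, "hand": 1}
    - {"x": 30, "y": 0, "z": -0.5, "rx": 0, "ry": 0, "rz": 0, "hand": 1}
    - {"x": 34, "y": 0, "z": -0.5, "rx": 0, "ry": 0, "rz": 0, "hand": 1}
    - {"x": 34, "y": 0, "z": -0.5, "rx": 0, "ry": 0, "rz": 0, "hand": 1}

```text
clock: 6.3
tcp_pos: [0.4676, 0.0765, 0.0115]
orientation: [0.001, 0.66, 0.751, 0.001]
wrist_force: [1.2, -1.5, 6.6]
finger_gap: 0.0595
```

```bash
python3 - <<'E'
from h import *
p=cam("wrist");save(p,"w5.png");s=get_state();print(s["tcp_pos"],s["wrist_force"],torack(s["tcp_pos"],O,TH))
E
```

```text
[0.46756065 0.07653565 0.01147638] [-0.19528301 -1.35504562  6.50132707] [ 4.15340007 59.4900989 ]
```

View pics/w5.png

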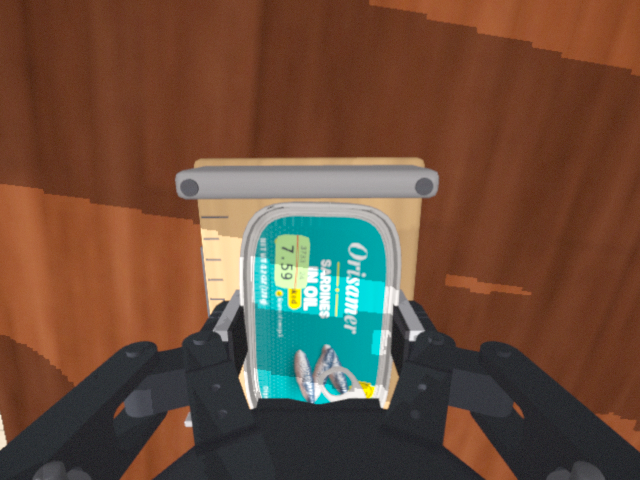

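The tin's rim is at row 205 and the plate's inner edge at row 197, so a few mm remain. I push in small steps until the force rises.

Emit:
arm_command:
  motion:
    - {"x": 1.5, "y": 0, "z": 0, "rx": 0, "ry": 0, "rz": 0, "hand": 1}
    - {"x": 3, "y": 0, "z": 0, "rx": 0, "ry": 0, "rz": 0, "hand": 1}
    - {"x": 4, "y": 0, "z": 0, "rx": 0, "ry": 0, "rz": 0, "hand": 1}
    - {"x": 4, "y": 0, "z": 0, "rx": 0, "ry": 0, "rz": 0, "hand": 1}

```text
clock: 6.85
tcp_pos: [0.4674, 0.078, 0.0115]
orientation: [0.003, 0.661, 0.751, -0.001]
wrist_force: [0.7, -11.9, 4.8]
finger_gap: 0.0592
```

Emit:
arm_command:
  motion:
    - {"x": 1, "y": 0, "z": 0, "rx": 0, "ry": 0, "rz": 0, "hand": 1}
    - {"x": 1.5, "y": 0, "z": 0, "rx": 0, "ry": 0, "rz": 0, "hand": 1}
    - {"x": 1.5, "y": 0, "z": 0, "rx": 0, "ry": 0, "rz": 0, "hand": 1}

```text
clock: 7.22
tcp_pos: [0.4675, 0.0782, 0.0115]
orientation: [0.004, 0.661, 0.75, -0.002]
wrist_force: [0.9, -16.6, 4.4]
finger_gap: 0.0597
```

```bash
python3 - <<'E'
from h import *
p=cam("wrist");save(p,"w6.png",(160,120,480,400),2.5);s=get_state();print(s["tcp_pos"],s["wrist_force"],torack(s["tcp_pos"],O,TH))
C=cloud(p);r=torack(C,O,TH);z=C[...,2]*1000
for xlo,xhi in((-15,0),(5,20)):
    m=(r[...,0]>xlo)&(r[...,0]<xhi)&(r[...,1]>90)&(r[...,1]<135)
    for a in range(96,130,2):
        k=m&(r[...,1]>=a)&(r[...,1]<a+2)
        if k.sum():print(a,np.round(np.percentile(z[k],[5,50,95]),1),end=" | ")
    print()
E
```

```text
[0.46744246 0.0781967  0.01148193] [  0.18049233 -17.3545416    5.34802757] [ 4.2472351 61.1527039]
96 [32.4 33.3 34.4] | 98 [32.4 33.3 34.4] | 100 [32.3 33.4 34.4] | 102 [32.3 33.4 34.3] | 104 [32.1 33.2 34.2] | 106 [31.9 33.1 34. ] | 108 [31.6 32.6 33.6] | 110 [31.2 32.3 35.8] | 112 [34.5 35.7 36.8] | 114 [37.2 39.1 40.3] | 116 [39.2 40.2 41.3] | 118 [39.2 40.2 41.3] | 120 [39.1 40.1 41.2] | 122 [34.3 39.  40.5] | 124 [ 8.8 16.  36. ] | 126 [-0.6  1.4  8.9] | 128 [-0.8  0.2  1.4] | 
96 [32.2 33.1 34.1] | 98 [32.2 33.2 34.2] | 100 [32.1 33.1 34.1] | 102 [32.3 33.4 34.5] | 104 [32.2 33.1 34. ] | 106 [31.9 33.  34.2] | 108 [31.3 32.7 33.8] | 110 [31.1 32.5 35.6] | 112 [33.4 35.5 36.6] | 114 [37.8 39.3 40.3] | 116 [39.1 40.2 41. ] | 118 [39.4 40.2 41.1] | 120 [39.3 40.2 41.3] | 122 [37.  39.2 40.4] | 124 [ 8.6 19.8 37.1] | 126 [-0.8  1.   9.2] | 128 [-0.6  0.4  1.6] |
```

View pics/w6.png

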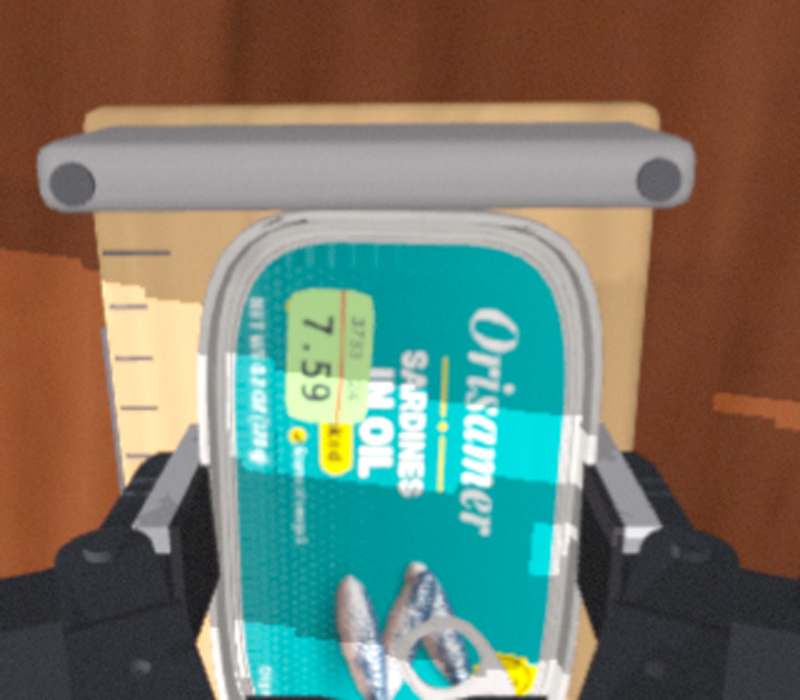

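The tin's rim meets the plate squarely along its whole edge at crop row 210, and the push reads 17 N. I release and rise.

Emit:
arm_command:
  motion:
    - {"x": 0, "y": 0, "z": 0, "rx": 0, "ry": 0, "rz": 0, "hand": -1}
    - {"x": 0, "y": 0, "z": 0, "rx": 0, "ry": 0, "rz": 0, "hand": -1}
    - {"x": 0, "y": 0, "z": 0, "rx": 0, "ry": 0, "rz": 0, "hand": -1}
    - {"x": 0, "y": 0, "z": -20, "rx": 0, "ry": 0, "rz": 0, "hand": -1}
    - {"x": 0, "y": 0, "z": -50, "rx": 0, "ry": 0, "rz": 0, "hand": -1}
    - {"x": -20, "y": 0, "z": -85, "rx": 0, "ry": 0, "rz": 0, "hand": -1}
    - {"x": -60, "y": 0, "z": -100, "rx": 0, "ry": 0, "rz": 0, "hand": -0.7}
    - {"x": -100, "y": 0, "z": -100, "rx": 0, "ry": 0, "rz": 0, "hand": -0.7}
    - {"x": -100, "y": 0, "z": -100, "rx": 0, "ry": 0, "rz": 0, "hand": -0.7}
    - {"x": -100, "y": 0, "z": -100, "rx": 0, "ry": 0, "rz": 0, "hand": -0.7}

```text
clock: 8.52
tcp_pos: [0.4782, -0.0171, 0.1104]
orientation: [-0.001, 0.66, 0.751, -0.0]
wrist_force: [-0.4, 1.2, -0.2]
finger_gap: 0.073
```

```bash
python3 - <<'E'
from h import *
s=get_state();p=cam("wrist");save(p,"w7.png");np.save("w7.npy",p,allow_pickle=True)
print(s["tcp_pos"],s["wrist_force"],torack(s["tcp_pos"],O,TH),s["finger_gap"])
o=ortho(p,O,TH,0.010);cv2.imwrite("pics/o7.png",o[:,:,::-1])
C=cloud(p);r=torack(C,O,TH);z=C[...,2]*1000
for xlo,xhi in((-42,-30),(38,43)):
    m=(r[...,0]>xlo)&(r[...,0]<xhi)
    k=m&(z>18)&(z<42)&(r[...,1]>-70)&(r[...,1]<-45);print("stop",np.percentile(r[...,1][k],[10,50,90]))
    k=m&(z>18)&(z<34)&(r[...,1]>100)&(r[...,1]<120);print("fix",np.percentile(r[...,1][k],[10,50,90]))
m=(z>46)&(z<52)&(abs(r[...,0])<60)&(r[...,1]<-50)&(r[...,1]>-75);print("stop top x",np.percentile(r[...,0][m],[1,99]),np.percentile(r[...,1][m],[1,99]))
for a in (-105,-95,-85,-75):
    m=(z>40)&(z<60)&(abs(r[...,0])<60)&(r[...,1]>a-4)&(r[...,1]<a+4);print(a,np.round(np.sort(r[...,0][m])[::12],1))
m=(r[...,0]<-53)&(r[...,0]>-75)&(abs(r[...,1]+14)<15)&(z>5)&(z<14);print("ptr",np.median(z[m]));m&=r[...,0]<-61;print(np.percentile(r[...,1][m],[5,50,95]))
E
```

```text
[ 0.47821271 -0.01709042  0.11041241] [-0.43561351  1.1998712  -0.2049066 ] [  2.82256286 -34.73058041] 0.07298705219490484
stop [-56.8249423  -56.51400898 -56.12047658]
fix [113.6592403  113.96445797 114.29301504]
stop [-56.43847039 -56.05795826 -55.73748926]
fix [114.15793598 114.4387509  114.8989179 ]
stop top x [-43.76359668  44.38890077] [-72.4121712  -56.23109177]
-105 [-13.3 -12.5 -11.7 -10.4  -9.6  -8.8  -7.6  -6.8  -6.   -4.7  -4.   -3.3
  20.   21.6  22.8  23.6  24.8  25.5  26.2  27.1  28.4  29.1]
-95 [-13.1 -12.3 -11.6 -10.8 -10.1  -8.8  -8.1  -7.3  -6.6  -5.3  -4.6  -3.9
  -3.2  -2.6  16.9  18.2  18.9  19.7  20.5  21.7  22.4  23.1  23.8  24.6
  25.3  26.   26.9]
-85 [-13.6 -12.2 -11.4 -10.7 -10.   -9.3  -8.   -7.3  -6.6  -5.9  -5.2  -4.5
  -3.8  -2.6  -2.5  13.2  14.1  15.3  16.   16.8  17.4  18.2  19.3  20.1
  20.7  21.1  21.7  23.1]
-75 [-13.5 -12.6 -11.9 -11.2 -10.5  -9.8  -9.2  -8.5  -7.7  -6.5  -5.8  -5.1
  -4.4  -3.7  -2.6   7.7   9.1  10.4  11.1  11.8  13.   13.7  14.4  15.1
  15.9  16.6  17.2  17.8  18.7]
ptr 8.623869659254435
[-15.95335679 -13.59653564 -12.15781391]
```

View pics/w7.png

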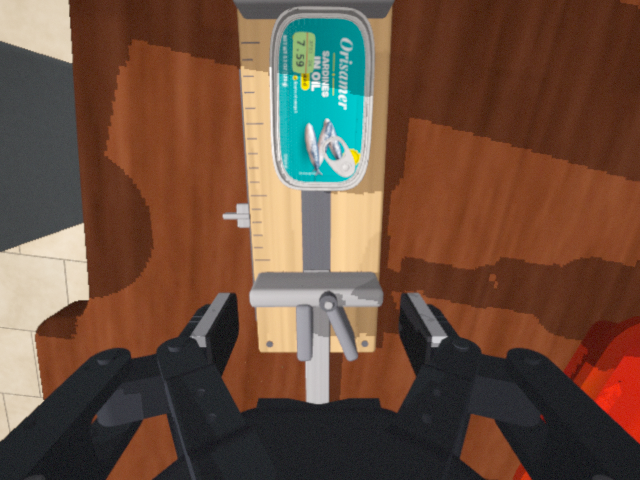

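View pics/o7.png

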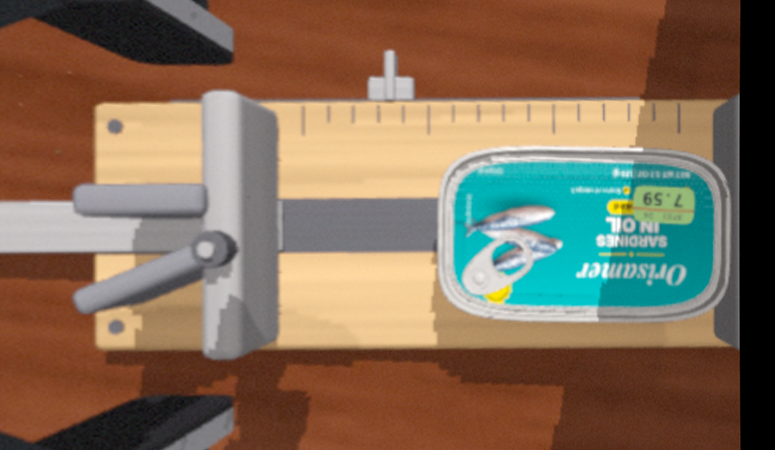

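The tin stays against the plate: in the ortho its right rim is at column 727 and the plate is at 715–740. The pointer is at column 390 (y −14), the bar spans x −13.5 to −2.6, and the paddle's outer edge reaches x ≈ 29. With a finger gap of 73 mm I descend behind the stop plate.

Emit:
arm_command:
  motion:
    - {"x": -30, "y": -1, "z": 0, "rx": 0, "ry": 0, "rz": -0.2, "hand": -0.7}
    - {"x": -57, "y": -1, "z": 15, "rx": 0, "ry": 0, "rz": -0.2, "hand": -0.7}
    - {"x": -57, "y": -1, "z": 45, "rx": 0, "ry": 0, "rz": -0.2, "hand": -0.7}
    - {"x": -57, "y": -1, "z": 72, "rx": 0, "ry": 0, "rz": -0.2, "hand": -0.7}
    - {"x": -57, "y": -1, "z": 88, "rx": 0, "ry": 0, "rz": -0.2, "hand": -0.7}
    - {"x": -57, "y": -1, "z": 93, "rx": 0, "ry": 0, "rz": -0.2, "hand": -0.7}
    - {"x": -57, "y": -1, "z": 93, "rx": 0, "ry": 0, "rz": -0.2, "hand": -0.7}
    - {"x": -57, "y": -1, "z": 93, "rx": 0, "ry": 0, "rz": -0.2, "hand": -0.7}

```text
clock: 9.57
tcp_pos: [0.4858, -0.0741, 0.0185]
orientation: [0.001, 0.659, 0.752, 0.0]
wrist_force: [0.1, -0.0, -0.5]
finger_gap: 0.0724
```

```bash
python3 - <<'E'
from h import *
s=get_state();p=cam("wrist");save(p,"w8.png")
print(s["tcp_pos"],s["wrist_force"],torack(s["tcp_pos"],O,TH),s["finger_gap"])
E
```

```text
[ 0.48576858 -0.07410465  0.01852411] [ 0.14034549 -0.04568396 -0.45739177] [  3.07269643 -92.24276148] 0.07241069092814877
```

View pics/w8.png

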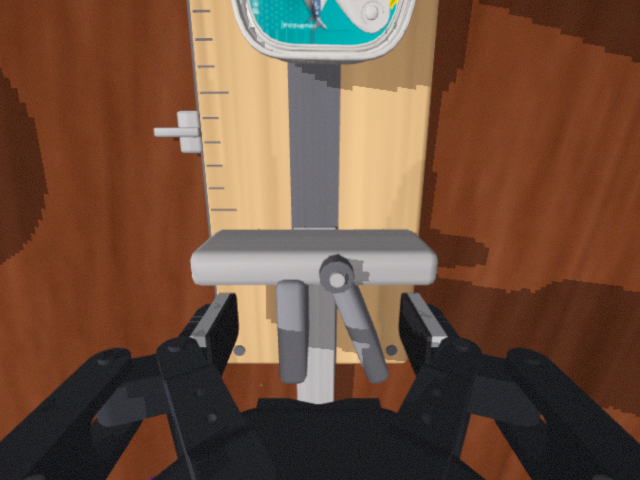

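The fingers at (215,320) and (425,320) straddle the bar (290,330) and the open lever (360,330), behind the plate's back edge at row 285. I push inward in stages.

Emit:
arm_command:
  motion:
    - {"x": 6, "y": -1, "z": 0, "rx": 0, "ry": 0, "rz": 0, "hand": -0.7}
    - {"x": 10, "y": -1, "z": 0, "rx": 0, "ry": 0, "rz": 0, "hand": -0.7}
    - {"x": 14, "y": -1, "z": 0, "rx": 0, "ry": 0, "rz": 0, "hand": -0.7}
    - {"x": 19, "y": -1, "z": 0, "rx": 0, "ry": 0, "rz": 0, "hand": -0.7}
    - {"x": 24, "y": -1, "z": 0, "rx": 0, "ry": 0, "rz": 0, "hand": -0.7}
    - {"x": 29, "y": -1, "z": 0, "rx": 0, "ry": 0, "rz": 0, "hand": -0.7}
    - {"x": 34, "y": -1, "z": 0, "rx": 0, "ry": 0, "rz": 0, "hand": -0.7}
    - {"x": 39, "y": -1, "z": 0, "rx": 0, "ry": 0, "rz": 0, "hand": -0.7}
    - {"x": 42, "y": -1, "z": 0, "rx": 0, "ry": 0, "rz": 0, "hand": -0.7}
    - {"x": 42, "y": -1, "z": 0, "rx": 0, "ry": 0, "rz": 0, "hand": -0.7}

```text
clock: 10.88
tcp_pos: [0.4785, -0.0324, 0.0178]
orientation: [-0.0, 0.659, 0.752, 0.0]
wrist_force: [-0.7, -2.9, 0.6]
finger_gap: 0.0727
```

```bash
cat > m.py <<'E'
from h import *
import sys
n=sys.argv[1]
s=get_state();p=cam("wrist");save(p,n+".png");np.save(n+".npy",p,allow_pickle=True)
T=np.radians(7.55)
print(s["clock"],s["tcp_pos"],s["wrist_force"],torack(s["tcp_pos"],O,T),s["finger_gap"])
o=ortho(p,O,T,0.010,xr=(-80,55),yr=(-70,30),s=6);cv2.imwrite("pics/o"+n+".png",o[:,:,::-1])
C=cloud(p);r=torack(C,O,T);z=C[...,2]*1000;x=r[...,0];y=r[...,1]
for a,b in((-44,-30),(-30,-14),(14,30),(30,44)):
    k=(x>a)&(x<b)&(z>16)&(z<42)&(y>-70)&(y<0);print("stop",np.round(np.percentile(y[k],[5,50,95]),2) if k.any() else None)
m=(x<-54)&(x>-75)&(abs(y+14)<15)&(z>5)&(z<14);print("ptr z",np.median(z[m]))
m&=x<-63;print("fin",np.round(np.percentile(y[m],[5,50,95]),2),m.sum())
E
python3 m.py w9
```

```text
10.875 [ 0.47854679 -0.03236366  0.01775612] [-0.71565783 -2.89416383  0.61499463] [  0.99540725 -49.92728358] 0.07265828831532369
stop [-57.33 -24.32 -23.84]
stop [-24.5  -24.12 -23.75]
stop [-61.84 -24.1  -23.71]
stop [-57.46 -24.19 -23.74]
ptr z 8.681585692411165
fin [-15.59 -13.25 -12.02] 143
```

View pics/w9.png

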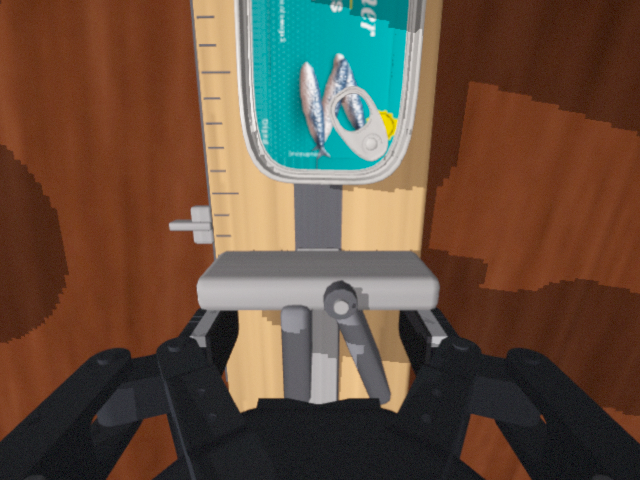

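View pics/ow9.png

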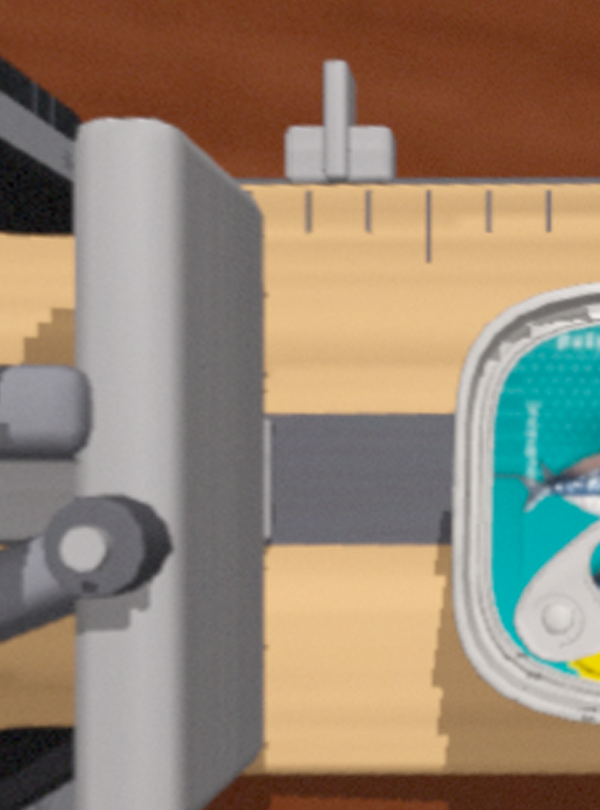

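The stop foot is at ortho column 264–272 (y ≈ −24.6 after allowing for its height above the bed) and the fin's middle at column 336 (y ≈ −14). That leaves about 10.6 mm. The fingers bear on the plate and the lever is still open. I go 9.5 mm and measure again.

Emit:
arm_command:
  motion:
    - {"x": 3, "y": 0, "z": 0, "rx": 0, "ry": 0, "rz": 0, "hand": -0.7}
    - {"x": 6, "y": 0, "z": 0, "rx": 0, "ry": 0, "rz": 0, "hand": -0.7}
    - {"x": 8.5, "y": 0, "z": 0, "rx": 0, "ry": 0, "rz": 0, "hand": -0.7}
    - {"x": 9.5, "y": 0, "z": 0, "rx": 0, "ry": 0, "rz": 0, "hand": -0.7}
    - {"x": 9.5, "y": 0, "z": 0, "rx": 0, "ry": 0, "rz": 0, "hand": -0.7}
    - {"x": 9.5, "y": 0, "z": 0, "rx": 0, "ry": 0, "rz": 0, "hand": -0.7}

```text
clock: 11.68
tcp_pos: [0.4774, -0.0232, 0.0178]
orientation: [0.0, 0.659, 0.752, 0.0]
wrist_force: [-0.2, -2.2, 0.6]
finger_gap: 0.0726
```

```bash
python3 m.py w10; python3 - <<'E'
from h import *
p=np.load("w10.npy",allow_pickle=True).item();T=np.radians(7.55)
save(p,"w10z.png",(150,150,350,300),4)
C=cloud(p);r=torack(C,O,T);z=C[...,2]*1000;x=r[...,0];y=r[...,1]
for lo in range(10,50,4):
    k=(abs(x)<45)&(z>lo)&(z<lo+4)&(y>-30)&(y<0)
    if k.any(): print(lo,np.round(np.median(y[k]),2),k.sum())
# bed edge angle
for a in range(-10,80,15):
    k=(y>a)&(y<a+15)&(z>7)&(z<13)&(x<-30)&(x>-56);print(a,np.round(np.percentile(x[k],[1,3]),2))
E
```

```text
11.675 [ 0.47735526 -0.02322925  0.01775797] [-0.18822365 -2.22611141  0.6017239 ] [  1.01438665 -40.71550729] 0.07257792561284877
stop [-48.25 -15.07 -14.61]
stop [-15.25 -14.86 -14.51]
stop [-55.37 -14.87 -14.49]
stop [-48.2  -14.97 -14.47]
ptr z 8.614954014873796
fin [-15.81 -13.14 -12.03] 145
10 -8.1 4388
14 -14.86 410
18 -14.83 565
22 -14.84 619
26 -14.83 648
30 -14.86 726
34 -14.85 780
38 -14.86 852
42 -14.94 1147
46 -20.03 6828
-10 [-55.35 -54.  ]
5 [-50.7  -49.38]
20 [-51.02 -49.84]
35 [-51.11 -50.44]
50 [-50.94 -49.95]
65 [-50.84 -49.75]
```

View pics/w10z.png

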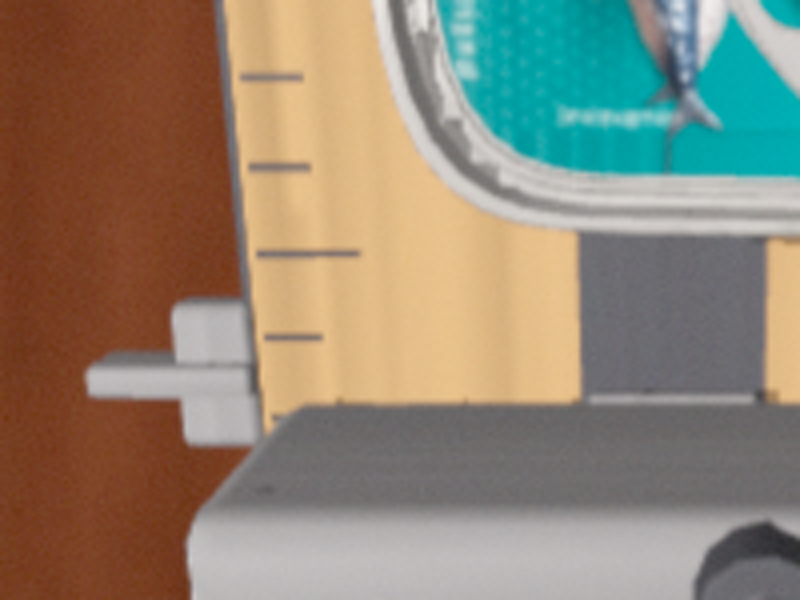

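View pics/ow10.png

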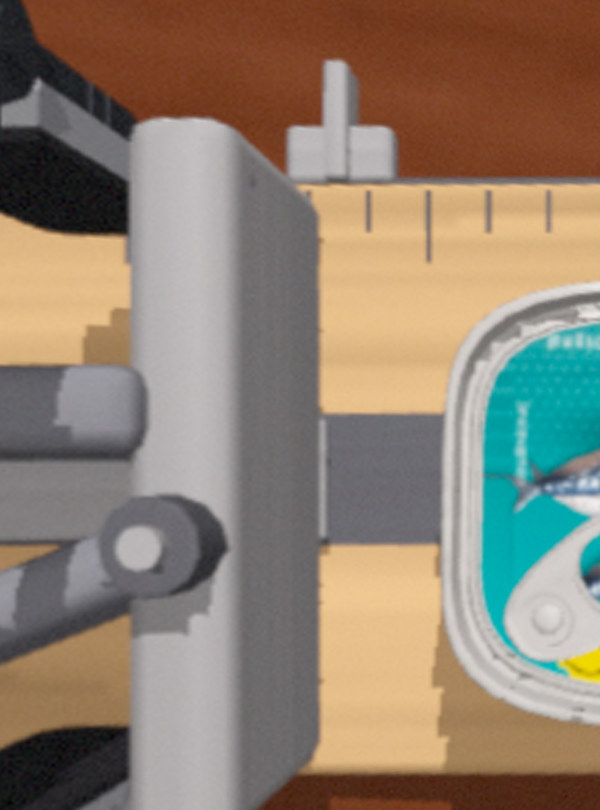

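```bash
python3 - <<'E'
from h import *
p=np.load("w10.npy",allow_pickle=True).item();T=np.radians(7.55)
C=cloud(p);r=torack(C,O,T);z=C[...,2]*1000
im=p["image"].mean(-1)
print("fin rows: mean gray over cols 176-190, rack y, z, ray-plane y at z=8.6")
for v in range(234,256):
    cols=np.arange(176,190)
    q=torack(atz(p,np.c_[cols,np.full(14,v)],0.0086),O,T)
    print(v,round(im[v,cols].mean()),np.round(np.median(r[v,cols],0),2),np.round(np.median(z[v,cols]),1),np.round(q[:,1].mean(),2))
print("plate foot / leg")
for v in range(240,262):
    a=np.arange(260,285);b=np.arange(302,335)
    print(v,round(im[v,a].mean()),np.round(np.median(r[v,a,1]),2),np.round(np.median(z[v,a]),1),'leg',round(im[v,b].mean()),np.round(np.median(r[v,b,1]),2),np.round(np.median(z[v,b]),1))
E
```

```text
fin rows: mean gray over cols 176-190, rack y, z, ray-plane y at z=8.6
234 76 [-68.3  -11.41] 0.2 -9.1
235 78 [-68.15 -11.89] 0.4 -9.59
236 78 [-68.14 -12.39] 0.4 -10.09
237 87 [-68.65 -12.96] 0.3 -10.58
238 100 [-66.09 -12.12] 5.0 -11.08
239 109 [-65.83 -12.19] 6.5 -11.58
240 114 [-64.91 -12.14] 8.4 -12.07
241 136 [-64.41 -12.28] 9.6 -12.57
242 168 [-64.38 -12.81] 9.5 -13.07
243 186 [-63.82 -13.04] 10.4 -13.57
244 189 [-64.51 -13.6 ] 10.2 -14.08
245 188 [-64.58 -14.04] 10.3 -14.58
246 185 [-64.62 -14.61] 10.1 -15.08
247 182 [-64.66 -15.08] 10.2 -15.59
248 170 [-65.04 -15.81] 9.5 -16.09
249 132 [-68.87 -19.32] 0.2 -16.6
250 87 [-69.16 -19.93] 0.0 -17.11
251 77 [-68.95 -20.38] 0.3 -17.62
252 77 [-69.06 -20.93] 0.2 -18.12
253 76 [-69.4  -21.55] -0.0 -18.64
254 78 [-69.59 -21.9 ] 0.6 -19.15
255 77 [-69.72 -22.59] 0.1 -19.66
plate foot / leg
240 182 -11.65 10.1 leg 109 -11.55 10.4
241 182 -12.12 10.2 leg 109 -11.91 10.9
242 182 -12.59 10.2 leg 109 -12.45 10.7
243 182 -13.05 10.3 leg 109 -12.93 10.7
244 182 -13.57 10.2 leg 109 -13.44 10.7
245 182 -14.08 10.2 leg 109 -13.96 10.6
246 182 -14.61 10.1 leg 109 -14.49 10.5
247 182 -15.04 10.3 leg 105 -14.96 10.6
248 182 -15.6 10.1 leg 125 -14.88 12.4
249 179 -16.07 10.2 leg 157 -15.16 13.0
250 155 -14.84 15.5 leg 149 -14.81 15.6
251 118 -14.78 17.1 leg 116 -14.82 17.0
252 105 -14.83 18.4 leg 104 -14.87 18.3
253 104 -14.84 19.8 leg 103 -14.77 20.0
254 104 -14.8 21.3 leg 103 -14.78 21.3
255 103 -14.92 22.3 leg 104 -14.87 22.4
256 104 -14.88 23.8 leg 103 -14.77 24.1
257 105 -14.95 24.9 leg 104 -14.71 25.6
258 105 -14.84 26.5 leg 105 -14.84 26.5
259 106 -14.82 27.8 leg 106 -14.79 27.9
260 108 -14.84 29.0 leg 108 -14.77 29.2
261 109 -14.86 30.1 leg 109 -14.84 30.2
```

Face plane: y −14.84, at constant depth over its height. Fin: from −12.2 to −16.0, middle −14.1. 0.75 mm remains. I advance by that and pause with the lever open.

Emit:
arm_command:
  motion:
    - {"x": 0.5, "y": 0, "z": 0, "rx": 0, "ry": 0, "rz": 0, "hand": -0.7}
    - {"x": 0.8, "y": 0, "z": 0, "rx": 0, "ry": 0, "rz": 0, "hand": -0.7}
    - {"x": 0.8, "y": 0, "z": 0, "rx": 0, "ry": 0, "rz": 0, "hand": -0.7}
    - {"x": 0.8, "y": 0, "z": 0, "rx": 0, "ry": 0, "rz": 0, "hand": -0.7}
    - {"x": 0.8, "y": 0, "z": 0, "rx": 0, "ry": 0, "rz": 0, "hand": -0.7}
    - {"x": 0.8, "y": 0, "z": 0, "rx": 0, "ry": 0, "rz": 0, "hand": -0.7}

```text
clock: 12.48
tcp_pos: [0.4773, -0.0225, 0.0178]
orientation: [0.0, 0.659, 0.752, -0.0]
wrist_force: [0.4, -3.0, 0.9]
finger_gap: 0.0725
```

```bash
cat > m2.py <<'E'
from h import *
import sys
n=sys.argv[1]
s=get_state();p=cam("wrist");save(p,n+".png");np.save(n+".npy",p,allow_pickle=True)
T=np.radians(7.55)
print(s["clock"],np.round(s["wrist_force"],1),torack(s["tcp_pos"],O,T),s["tcp_pos"],s["finger_gap"])
C=cloud(p);r=torack(C,O,T);z=C[...,2]*1000;x=r[...,0];y=r[...,1]
for a,b in((-43,-28),(-28,-12),(12,28),(28,43)):
    k=(x>a)&(x<b)&(z>18)&(z<42)&(y>-25)&(y<-5);print("stop",np.round(np.median(y[k]),2),k.sum())
k=(abs(x)<43)&(z>18)&(z<42)&(y>-25)&(y<-5);print("stop all",np.round(np.median(y[k]),2))
f=(x<-61.5)&(x>-70)&(y>-22)&(y<-6)
k=f&(z>4)&(z<8.5);print("fin side (mid=-1.95)",np.round(np.median(y[k]),2),k.sum())
k=f&(z>9.3)&(z<11.2);print("fin top",np.round(np.percentile(y[k],[3,50,97]),2),k.sum())
E
python3 m2.py w11; python3 - <<'E'
import sys
sys.argv=["m2","w10b"]
E
```

```text
12.475 [ 0.4 -3.   0.9] [  1.01002614 -40.02478941] [ 0.47726018 -0.02254509  0.01779543] 0.07250026763901468
stop -14.2 698
stop -14.15 762
stop -14.11 773
stop -14.09 696
stop all -14.13
fin side (mid=-1.95) -12.13 49
fin top [-15.45 -13.9  -12.08] 112
```

View pics/w11.png

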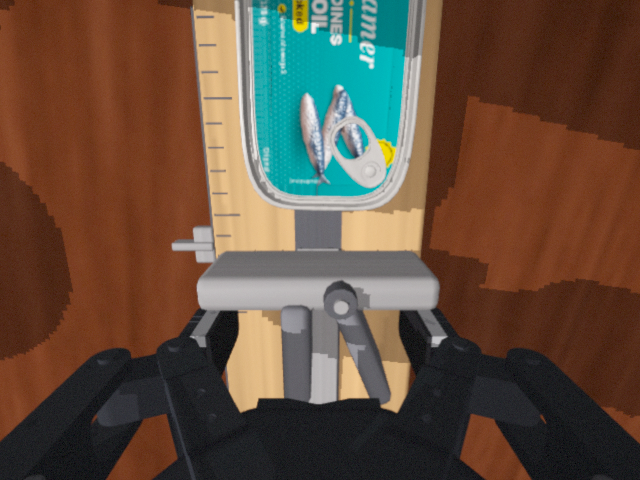

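The stop face is at −14.13 and the fin's middle at −14.13: level, with the lever still open at (360,350). I pause, then start closing while centring on the bar.

Emit:
arm_command:
  motion:
    - {"x": 0, "y": 0, "z": 0, "rx": 0, "ry": 0, "rz": 0, "hand": -0.7}
    - {"x": 0, "y": 0, "z": 0, "rx": 0, "ry": 0, "rz": 0, "hand": -0.7}
    - {"x": 0, "y": -0.5, "z": 0, "rx": 0, "ry": 0, "rz": 0, "hand": -0.5}
    - {"x": 0, "y": -1, "z": 0, "rx": 0, "ry": 0, "rz": 0, "hand": -0.3}
    - {"x": 0, "y": -1.4, "z": 0, "rx": 0, "ry": 0, "rz": 0, "hand": -0.1}
    - {"x": 0, "y": -1.4, "z": 0, "rx": 0, "ry": 0, "rz": 0, "hand": 0.1}
    - {"x": 0, "y": -1.4, "z": 0, "rx": 0, "ry": 0, "rz": 0, "hand": 0.1}
  force: 30

```text
clock: 13.4
tcp_pos: [0.4772, -0.0228, 0.0182]
orientation: [0.001, 0.659, 0.752, 0.001]
wrist_force: [4.4, -1.8, 0.9]
finger_gap: 0.0384
```

```bash
python3 m2.py w12
```

```text
13.4 [ 4.4 -1.8  0.9] [  0.95432734 -40.25490985] [ 0.4772352  -0.02278053  0.01823864] 0.03838591402891316
stop -14.47 697
stop -14.43 763
stop -14.36 759
stop -14.35 684
stop all -14.4
fin side (mid=-1.95) -12.23 43
fin top [-15.8  -13.91 -12.18] 124
```

View pics/w12.png

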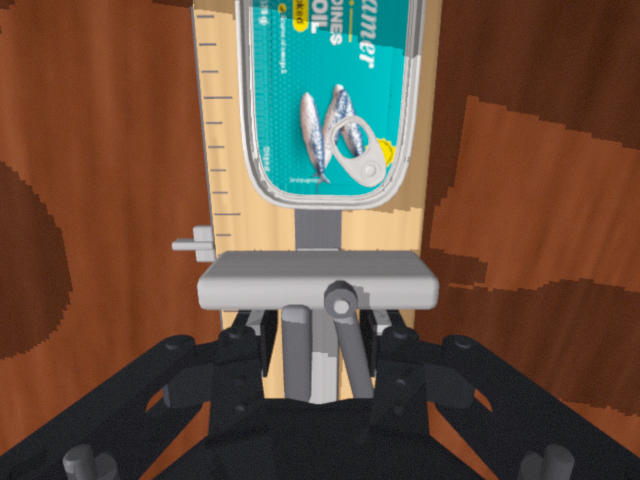

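The leg drifted 0.25 mm outward and the lever is closing. I add 0.3 mm of push and keep closing.

Emit:
arm_command:
  motion:
    - {"x": 0.3, "y": -0.5, "z": 0, "rx": 0, "ry": 0, "rz": 0, "hand": 0.2}
    - {"x": 0.3, "y": -0.5, "z": 0, "rx": 0, "ry": 0, "rz": 0, "hand": 0.3}
    - {"x": 0.3, "y": -0.5, "z": 0, "rx": 0, "ry": 0, "rz": 0, "hand": 0.4}
    - {"x": 0.3, "y": -0.5, "z": 0, "rx": 0, "ry": 0, "rz": 0, "hand": 0.5}
    - {"x": 0.3, "y": -0.5, "z": 0, "rx": 0, "ry": 0, "rz": 0, "hand": 0.5}
  force: 30

```text
clock: 14.08
tcp_pos: [0.4761, -0.0226, 0.0183]
orientation: [0.001, 0.659, 0.752, 0.0]
wrist_force: [3.8, -2.9, 5.0]
finger_gap: 0.0255
```

```bash
python3 m2.py w13
```

```text
14.075 [ 3.8 -2.9  5. ] [ -0.17708687 -39.96885639] [ 0.47607601 -0.02264562  0.01826928] 0.025476873147688886
stop -14.16 694
stop -14.1 766
stop -14.04 751
stop -14.02 687
stop all -14.08
fin side (mid=-1.95) -12.14 47
fin top [-15.57 -13.76 -11.92] 115
```

View pics/w13.png

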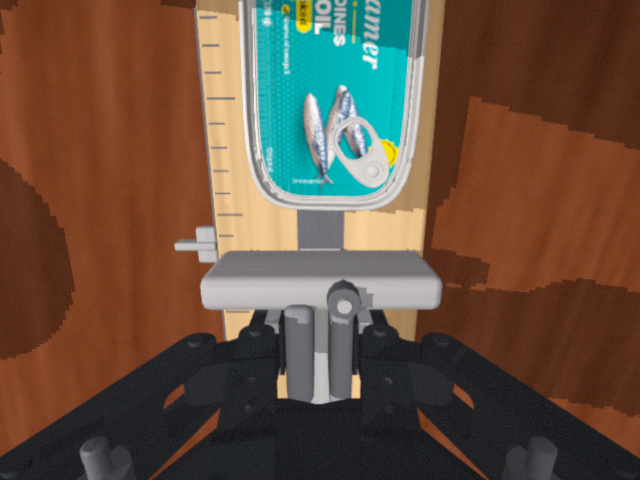

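The lever is now parallel to the bar (300 and 340, 350) with the gap at 25.5 mm and the stop still level. I firm up the grip and hold.

Emit:
arm_command:
  motion:
    - {"x": 0, "y": 0, "z": 0, "rx": 0, "ry": 0, "rz": 0, "hand": 1}
    - {"x": 0, "y": 0, "z": 0, "rx": 0, "ry": 0, "rz": 0, "hand": 1}
    - {"x": 0, "y": 0, "z": 0, "rx": 0, "ry": 0, "rz": 0, "hand": 1}
    - {"x": 0, "y": 0, "z": 0, "rx": 0, "ry": 0, "rz": 0, "hand": 1}
    - {"x": 0, "y": 0, "z": 0, "rx": 0, "ry": 0, "rz": 0, "hand": 1}
    - {"x": 0, "y": 0, "z": 0, "rx": 0, "ry": 0, "rz": 0, "hand": 1}
  force: 40

```text
clock: 14.88
tcp_pos: [0.476, -0.0226, 0.0183]
orientation: [0.001, 0.659, 0.752, 0.0]
wrist_force: [2.6, -2.6, 5.7]
finger_gap: 0.0254
```

```bash
python3 m2.py w14; python3 - <<'E'
from h import *
p=np.load("w14.npy",allow_pickle=True).item();save(p,"w14z.png",(150,150,470,400),2.4)
t=cam("top");save(t,"top14.png",(150,180,500,305),2.2)
E
```

```text
14.875 [ 2.6 -2.6  5.7] [ -0.28249031 -39.9433348 ] [ 0.47596817 -0.02263417  0.01829686] 0.025370184324947847
stop -14.12 689
stop -14.08 764
stop -14.02 748
stop -14.01 689
stop all -14.06
fin side (mid=-1.95) -12.11 46
fin top [-15.57 -13.83 -12.04] 118
```

View pics/w14z.png

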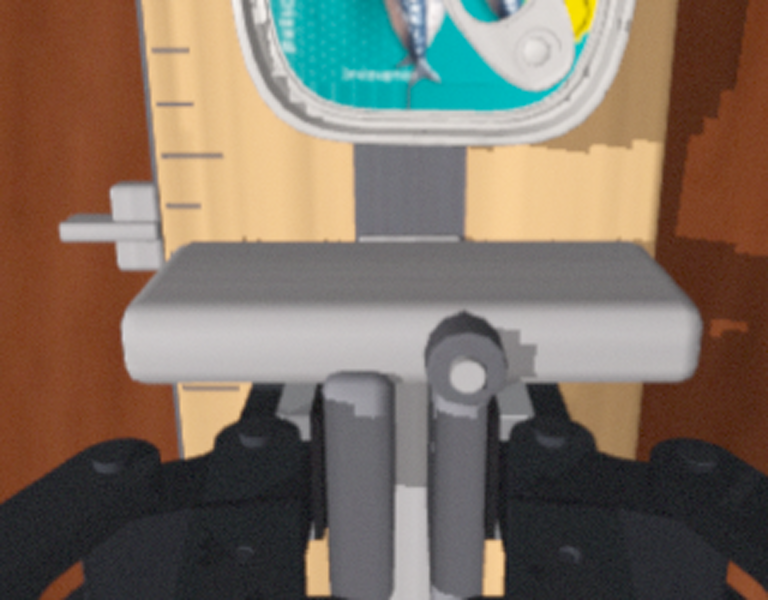

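View pics/top14.png

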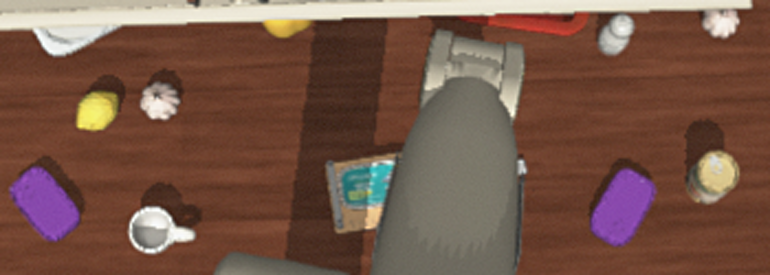

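The stop is level (face −14.06, fin middle −14.1) and the lever is shut. One last side look at the tin against its plate before handing in.

```bash
python3 - <<'E'
from h import *
p=cam("side");save(p,"side14.png",(250,215,350,315),6)
p=np.load("w7.npy",allow_pickle=True).item();C=cloud(p);T=np.radians(7.55);r=torack(C,O,T);z=C[...,2]*1000;x=r[...,0];y=r[...,1]
k=(abs(x-3)<15)&(z>30)&(z<37)&(y>-10)&(y<112.5);print("rim near/far",np.percentile(y[k],[.5,99.5]))
for a in(-18,-6,6,18):
    k=(abs(x-a-3)<5)&(z>30)&(z<37)&(y>-10)&(y<60);print(a,np.percentile(y[k],1))
E
```

```text
rim near/far [  9.48374802 112.12615233]
-18 10.550046456049573
-6 9.408762488942322
6 9.35097227944958
18 10.300030228868104
```

View pics/side14.png

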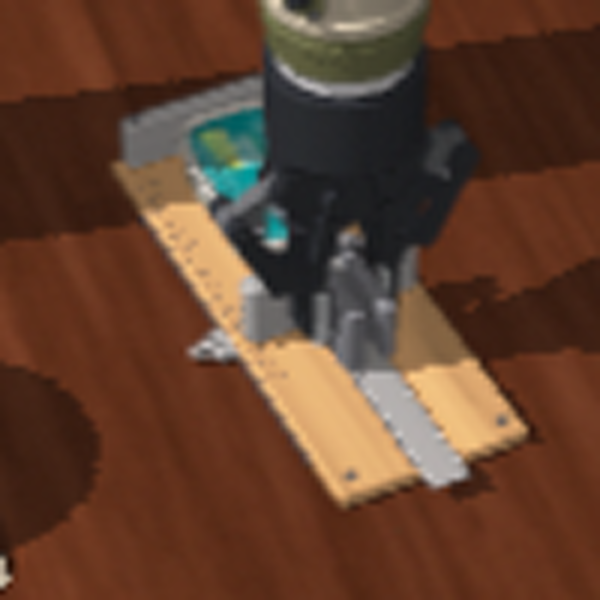

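```bash
python3 - <<'E'
from h import *
s=get_state();print(s["clock"],s["finger_gap"],s["wrist_force"]);print(hand_in())
s=get_state();print(s["clock"],s["finger_gap"],s["wrist_force"])
E
```

```text
15.025 0.025239130686330897 [ 3.53070864 -3.61884558  5.88555511]
the job is handed in; nothing more can be done
None
the job is handed in; nothing more can be done
```

The job is handed in at about 15 s on the robot's clock, with the lever shut against the grip bar, still pinched, and the leg held at the pointer.

- **Fish tin:** I gripped it across its width, slid it about 36 mm until it met the fixed plate with a 17 N push, and let go while still pushing. Afterwards the rim lay parallel to the plate with no gap to be seen.
- **Leg:** I pushed the stop plate from behind with the open fingers until the stop face was level with the pointer: face at −14.13 mm, middle of the fin at about −14.1 mm. I paused there for about 0.8 s with the lever open.
- **Lever:** I squeezed it shut with the grip set to 40 N. Halfway through closing, the leg slipped about 0.3 mm outward; I corrected that straight away.
- **Last check before handing in:** stop face −14.06 mm, fin middle about −14.1 mm, and the fingers 25.4 mm apart. The pointer showed no movement in the wrist pictures, and in the last top picture the cup, tomato tin and shaker were standing with nothing near them touched.

**Disagreements:**
- The depth image put the two plates 170 mm apart at the start; the text says 168.
- It also put the tin's centre about 53 mm from the plate's visible face instead of 50. I took the tin to be touching because of the firm stop under force and the rim meeting the plate.
- The finger gap is about 1 mm less than the stated 26.5 mm for bar and lever.

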